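# Release and push off a vacuum cleaner's filter cover

## Task

The dark vacuum cleaner shell on the repair bench has a white filter cover that is locked by an orange snap tab. Press the tab all the way down so that it stays in, then push the released cover along its rails, off its seat over the filter, until the yellow filter well is completely uncovered. Only press and push: do not lift the cover, leave it lying flat on the rails, and do not disturb the other things on the bench and on the shell.

Things in the scene. Friction and masses are not known exactly. Their poses are not given: they have to be found in the camera images.
- vacuum: Dark grey vacuum cleaner shell, fixed to the bench, 370 x 240 mm, black wheels at its sides (298 mm over them, 110 mm high), hose duct at the near end, steel motor across the far end (x 146 to 194, top at 108 mm). Origin: under its middle, on the bench; x runs along the rails, the way the cover is pushed off (roughly away from the robot); z up. Its flat top (deck) is 70 mm up.
- filter_well (a point): Centre of the filter well's mouth, at deck height, x = -30 mm in the vacuum's frame: an opening 70 mm (x) by 70 mm (y) with the yellow pleated filter 6 mm below the deck, hidden by the cover at first.
- rail_end (a point): Foot of the end stop (14 mm high) at x = 130 mm of the vacuum. Two rails 3 mm high (38 to 48 mm either side of the middle) carry the cover from x = -80 mm to here; guide walls 12 mm high outside them (inner faces y = +-52 mm). Behind the cover stand two corner stops 12 mm high (x -90 to -83, beyond y = +-42); between them the deck is free.
- cover: Loose white filter cover, plate 100 x 100 x 6 mm, 0.1 to 0.23 kg, lying on the rails. Origin: centre of its underside; axes as the vacuum's; on its seat at x = -30, z = 73 mm there. Slides with little friction, 2 mm play to each guide wall. The well is just uncovered once it has moved 85 mm; at 110 mm it meets the end stop.
- cover_push (a point): Where to push: middle of the cover's near face (its -x side), 10 mm above the cover's underside, 83 mm above the bench. A grey ridge 64 mm wide (y), 8 mm thick, 14 mm high stands on the plate flush with this edge, so the face is 20 mm tall; below it 3 mm of air over the deck.
- tab (a joint): The snap tab's travel in m: 0 fully up (locked), 0.010 fully pressed. It moves straight down, resists with about 4 N, has no return spring and stays where it is left. Starts between 0 and 0.0015. Below about 0.008 it still blocks the cover; beyond that the cover passes over it.
- tab_pad (a point): The point to press, on top of the orange tab (moves with it), x = 52 mm, y = 0 in the vacuum's frame. The tab, 44 mm long (x 24 to 68) by 26 mm wide, stands in the deck 4 mm beyond the cover's far edge. Its top is 11 mm above the deck when up (2 mm above the cover plate), 1 mm above the deck when fully pressed.
- screwdriver: Bystander: screwdriver 190 mm long lying on the bench left of the shell; origin at its middle below.
- screw_cup: Bystander: clear plastic cup with screws, 72 mm wide, 85 mm high, on the bench right of the shell; origin under its centre.
- multimeter: Bystander: black multimeter 130 x 70 x 30 mm on the bench right of the shell; origin under its centre.
- hub_cap: Bystander: grey round wheel cap, 68 mm wide, 16 mm high, on the bench left of the shell; origin under its centre.
- capacitor: Bystander: green cylinder 24 mm wide, 34 mm high, standing on the deck left of the left guide wall, about y = +92 mm in the vacuum's frame; origin under its centre.
- wrench: Bystander: wrench 170 mm long lying on the bench far to one side; origin at its middle below.
- tape: Bystander: red tape roll 90 mm wide, 20 mm high, on the bench far to one side; origin under its centre.
Mind the look-alikes: they are no part of the job. What is shaped like the cover but brown or green is not meant.

How it is judged:
By the outcome, as a careful person would: the job done as asked, in the order asked, and still so for the second after the job is handed in, with the robot touching nothing.
It also fails if it takes over 42 s, if anything falls off the work surface, if the arm or the gripper's body presses on something with over 40 N, if the wrist force passes 120 N, or if a joint passes its speed limit or range.

## Robot

A 6-joint arm with a two-finger parallel gripper is mounted at the origin on the work surface. World frame = base frame: x ahead of the robot, y to its left, z up, the work surface at z = 0. Lengths are in m, angles in rad, forces in N, time in s.
With the tool pointing down it reaches from about 0.35 to 0.8 m from the base axis. Payload 7.3 kg.
Tool frame: the origin (TCP) lies midway between the tips of the shut fingers; the grasp point (between the pads) lies 19 mm behind it; z points along the fingers, y is the line along which they close (so a half turn about z gives the same grasp; the last joint's range is limited). The gripper opens to 85 mm and grips with 20 to 120 N. Pads are 22 mm wide; open, the fingers measure 114 mm over their backs; the gripper's body (76 mm by 85 mm) begins 54 mm behind the grasp point. The pads swing forward as they close: fully open they stand 13 mm farther back than shut.
Start: joints at [1.167, 0.342, 1.524, -0, 1.275, -0.146], TCP at [0.134, 0.508, 0.231] pointing down, gripper open.
Joint ranges: [-2.53, 2.53], [-0.77, 2.02], [0.04, 2.7], [-1, 4.14], [0.28, 2.66], [-3.11, 3.11]. Speed limits (rad/s): [2.57, 2.57, 3.14, 3.14, 3.14, 3.14].

## Interface

Orientations are given as [roll, pitch, yaw] about the fixed x, y, z axes, in that order (R = Rz(yaw) Ry(pitch) Rx(roll)).
In Python, from workcell import robot gives the robot as it stands.
- The arm moves only by the shell command python3 -m creep 'ROWS' [FORCE]. ROWS is JSON, a list that holds one entry, the list of rows, each a list of 7 numbers: the turn, a rotation vector about the tool's x, y, z in rad, then the shift along the tool's x, y, z in m, then the finger opening in m, from 0 to 0.0854. In form: [[[wx, wy, wz, dx, dy, dz, grip], ...]]. A call has 1 to 20 rows; each row shifts and turns the commanded pose from where the row before left it, along the tool's axes as they then stand; what a row does not reach is not made up. A row lasts 1/8 s, in which the tool goes at most 62.5 mm and 10.7 degrees, less where a joint would pass 70% of its speed; a pose out of reach is approached as far as the arm can. A call with a gripper value outside its range is refused whole. The fingers move at their own pace and stop on an object; FORCE is the grip in N (left out, the last holds). Time passes only in rows, so rows that do not move let the fingers close. It gives the time, the measured TCP pose, the force, the opening and the grip force at its end, in the units of the state.
- robot.read_state(): the state, without advancing time (a new reading comes with each control period).
- robot.grab_frame(name): name is "side" or "top" or "wrist"; returns the picture (420x560x3 uint8, red, green, blue); there is no depth.
- robot.calibration(name): a dict with "intrinsics" (3x3 intrinsics, pixels), "dist" ([k1, k2, p1, p2, k3] as OpenCV has them; the pictures are not rectified), "xyz" and "orientation" of the camera in the world. Camera axes: x right, y up, looking along -z (the intrinsics and any distortion apply to the point x, -y, -z); pixel columns grow to the right and rows downward; lengths in m; the calibration is good to about 2 mm. A picture is of the moment at which its call begins: read the wrist's pose just before it. calibration takes no time and is no camera call; for the wrist camera it gives the pose at the moment of the call.
- robot.job_done(): hands the job in; it is judged then, once.
The state is a dict: "clock": time; "q": joint angles; "joint_vel": joint speeds; "effort": joint torques, N m; "eef_pos": TCP position; "eef_rot": TCP orientation; "contact_force": force on the tool from outside, world axes, zero at the start; "torque": the same for the moment, N m; "grip_width": finger opening in m; "grasp_force": force on a finger pad.
Only numpy, scipy, OpenCV 4.12 (cv2) and the standard library are available. Lean on these libraries where they do the work, as an engineer would, in place of code of your own. Each camera call takes 0.05 s, during which the arm holds its last target. There are 200 camera calls.

## Working session

There is one attempt and no reset: what is moved stays moved. The work goes in short steps, Python scripts to look and compute and a shell command to move; the robot and the scene stay as the last step left them, time stands still between calls to the robot, and variables do not carry over. Pictures are saved under pics/ and viewed, at most 10 in all, crops included, and the job is handed in when it is done.

```bash
mkdir -p pics
cat > h.py <<'E'
import numpy as np, cv2
from scipy.spatial.transform import Rotation as R
from workcell import robot
def snap(n,f):
    c=robot.calibration(n); im=robot.grab_frame(n); cv2.imwrite('pics/'+f,cv2.cvtColor(im,cv2.COLOR_RGB2BGR)); return im,c
def cam(c):
    o=np.array(c['orientation'],float)
    Rm=o if o.shape==(3,3) else R.from_euler('xyz',o).as_matrix()
    return Rm,np.array(c['xyz'],float),np.array(c['intrinsics'],float),np.array(c['dist'],float)
def pix2z(c,uv,z):
    Rm,t,K,d=cam(c); p=cv2.undistortPoints(np.array(uv,float).reshape(-1,1,2),K,d)[:,0]
    r=np.c_[p[:,0],-p[:,1],-np.ones(len(p))]@Rm.T
    return t+r*((z-t[2])/r[:,2])[:,None]
def proj(c,P):
    Rm,t,K,d=cam(c); X=(np.array(P,float).reshape(-1,3)-t)@Rm*[1,-1,-1]
    return cv2.projectPoints(X,np.zeros(3),np.zeros(3),K,d)[0][:,0]
E
python3 - <<'E'
from h import *
for n in('top','side'):
    _,c=snap(n,n+'0.png'); print(n,c)
s=robot.read_state(); print(s)
E
```

```text
top {'intrinsics': array([[522.24394728,   0.        , 278.3141596 ],
       [  0.        , 522.24394728, 209.83834236],
       [  0.        ,   0.        ,   1.        ]]), 'dist': array([-0.03202663,  0.        ,  0.        ,  0.        ,  0.        ]), 'xyz': array([0.38391721, 0.00427556, 1.71020723]), 'orientation': array([ 0.08355577, -0.01286667, -1.56658628])}
side {'intrinsics': array([[518.23557779,   0.        , 294.08678281],
       [  0.        , 518.23557779, 206.46411267],
       [  0.        ,   0.        ,   1.        ]]), 'dist': array([-0.19664479,  0.        ,  0.        ,  0.        ,  0.        ]), 'xyz': array([ 0.07949372, -1.33758746,  0.91700699]), 'orientation': array([ 1.02716394e+00, -3.58293149e-04, -3.20148484e-01])}
{'clock': 0.1, 'q': array([ 1.16700639e+00,  3.42632026e-01,  1.52488303e+00, -5.33425864e-06,
        1.27541946e+00, -1.46044245e-01]), 'joint_vel': array([ 9.12302750e-04, -2.57598812e-03, -4.97206567e-03, -6.36174412e-05,
        5.83172021e-04, -4.73261883e-04]), 'effort': array([ 2.99076783e-03, -4.34444904e+01, -2.46488070e+01,  3.24424059e-05,
        4.58706592e-03, -1.73528792e-05]), 'eef_pos': array([0.1336884 , 0.50733566, 0.2307198 ]), 'eef_rot': array([-3.14026434e+00, -1.90227282e-04,  2.88384840e+00]), 'contact_force': array([ 0.59639807, -0.86906179, -0.77160041]), 'torque': array([ 0.02353755, -0.01363691, -0.01857256]), 'grasp_force': 0.0, 'grip_width': 0.08573335465863781}
```

View pics/top0.png

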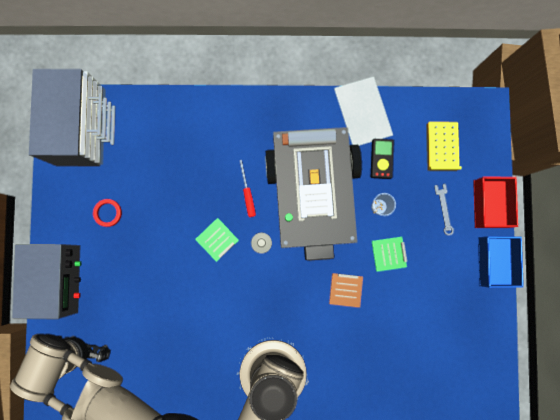

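View pics/side0.png

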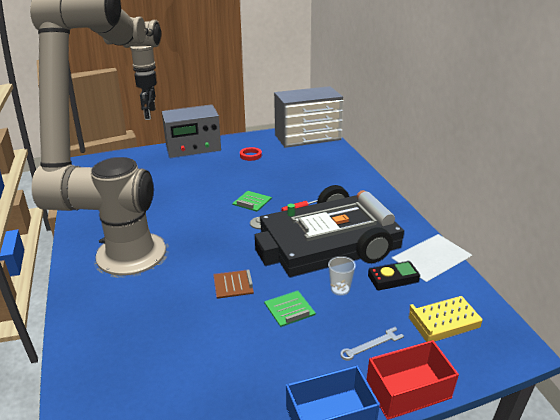

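Top view: the candidates for the cover are the white plate on the shell (315,200), the brown plate (346,290), the green plates (217,239) and (390,253), and the paper (364,110). I choose the white one on the shell, with the orange tab at (314,176). Next is a close crop to check that and measure.

Run:
```python
from h import *
im=cv2.imread('pics/top0.png'); cv2.imwrite('pics/crop1.png',cv2.resize(im[120:265,260:365],None,fx=4,fy=4,interpolation=cv2.INTER_CUBIC))
c=robot.calibration('top')
hsv=cv2.cvtColor(im,cv2.COLOR_BGR2HSV)
m=cv2.inRange(hsv,(8,150,150),(25,255,255)); m[:, :295]=0;m[:,335:]=0;m[:160]=0;m[195:]=0
ys,xs=np.nonzero(m); print('tab',len(xs),xs.min(),xs.max(),ys.min(),ys.max(),pix2z(c,[xs.mean(),ys.mean()],.08))
```

```text
tab 112 310 318 170 183 [[ 0.62703152 -0.12830145  0.08      ]]
```

View pics/crop1.png

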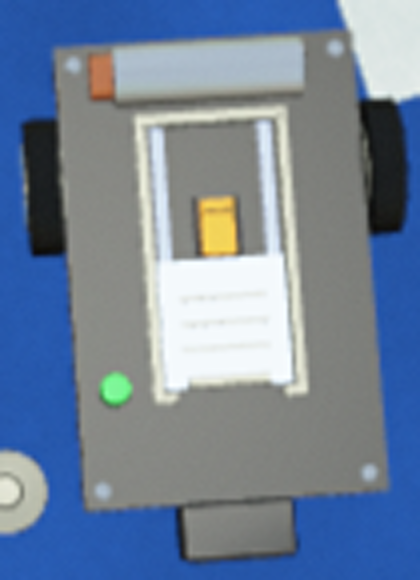

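The crop confirms it: white plate at crop (225,320), with the ridge at its near edge and the orange tab at crop (218,225). The shell corners are at (55,48), (352,33), (388,489) and (85,508). Now I fit the shell's pose.

Run:
```python
from h import *
c=robot.calibration('top')
f=lambda a:np.array(a)/4+[260-.4,120-.4]
P=pix2z(c,f([[55,48],[352,33],[388,489],[85,508]]),.07)[:,:2]
L=np.array([[.185,.12],[.185,-.12],[-.185,-.12],[-.185,.12]])
print(P,[np.linalg.norm(P[i]-P[(i+1)%4]) for i in range(4)])
z=(P-P.mean(0))@[1,1j]; l=L@[1,1j]; yaw=np.angle((z*l.conj()).sum()); o=P.mean(0)
print('yaw',yaw,'org',o)
Rm=np.array([[np.cos(yaw),-np.sin(yaw)],[np.sin(yaw),np.cos(yaw)]])
for n,x in(('tabc',.046),('pad',.052),('push',-.08)): print(n,o+Rm@[x,0])
print('tab blob center',pix2z(c,[[314,176.5]],.081))
s=robot.read_state(); print(s['eef_pos'],s['eef_rot'], robot.calibration('wrist')['xyz'])
```

```text
[[ 7.72062063e-01  6.60980977e-04]
 [ 7.86159222e-01 -2.37142230e-01]
 [ 4.21673226e-01 -2.62866187e-01]
 [ 4.05807331e-01 -2.46861265e-02]] [np.float64(0.23822068930838874), np.float64(0.36539261519992267), np.float64(0.23870791319667237), np.float64(0.3671307734061196)]
yaw 0.06772451724698587 org [ 0.59642546 -0.13100839]
tabc [ 0.64232001 -0.12789544]
pad [ 0.64830625 -0.12748941]
push [ 0.51660885 -0.13642221]
tab blob center [[ 0.6264843 -0.1281349  0.081    ]]
[0.1336884  0.50733566 0.2307198 ] [-3.14026434e+00 -1.90227282e-04  2.88384840e+00] [0.0660375  0.52629097 0.37349578]
```

```bash
python3 -m creep '[[[0,0,-0.1625,0,0,0,0],[0,0,-0.1625,0,0,-0.01,0],[0,0,0,-0.0264,-0.0417,-0.001,0],[0,0,0,-0.0264,-0.0417,-0.001,0],[0,0,0,-0.0264,-0.0417,-0.001,0],[0,0,0,-0.0264,-0.0417,-0.001,0],[0,0,0,-0.0264,-0.0417,-0.001,0],[0,0,0,-0.0264,-0.0417,-0.001,0],[0,0,0,-0.0264,-0.0417,-0.001,0],[0,0,0,-0.0264,-0.0417,-0.001,0],[0,0,0,-0.0264,-0.0417,-0.001,0],[0,0,0,-0.0264,-0.0417,-0.001,0],[0,0,0,-0.0264,-0.0417,-0.001,0],[0,0,0,-0.0264,-0.0417,-0.001,0],[0,0,0,-0.0264,-0.0417,-0.001,0],[0,0,0,-0.0264,-0.0417,-0.001,0],[0,0,0,-0.0264,-0.0417,-0.001,0],[0,0,0,-0.0264,-0.0417,-0.001,0],[0,0,0,0,0,0,0],[0,0,0,0,0,0,0]]]'
python3 - <<'E'
from h import *
im,c=snap('wrist','w1.png'); print(c,robot.read_state()['q'])
E
```

```text
clock: 2.6
eef_pos: [0.5996, -0.1293, 0.2565]
eef_rot: [3.141, -0.001, -3.075]
contact_force: [0.5, 0.4, 0.2]
grip_width: 0.0
grasp_force: 0.0
{'intrinsics': array([[298.8729561 ,   0.        , 276.75325948],
       [  0.        , 298.8729561 , 213.0209014 ],
       [  0.        ,   0.        ,   1.        ]]), 'dist': array([-0.03768146,  0.        ,  0.        ,  0.        ,  0.        ]), 'xyz': array([ 0.52988251, -0.13340393,  0.39944167]), 'orientation': array([-2.80761504e-01,  1.63185319e-05,  1.63724513e+00])} [-3.36712574e-01  4.92239245e-01  1.21713710e+00  3.82672312e-04
  1.43335373e+00 -1.97529722e+00]
```

View pics/w1.png

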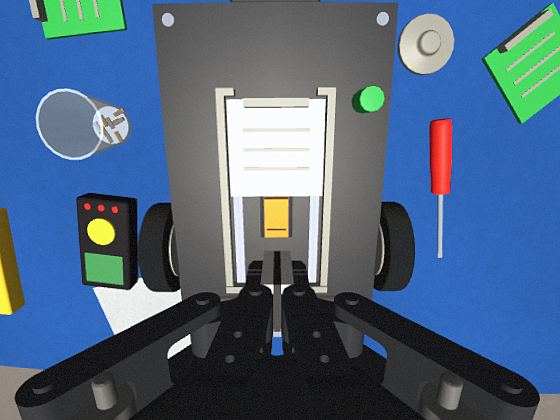

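Wrist view: the tab spans about (264–289, 197–238), the cover's far edge is at row 196, the ridge is at rows 97–107 and the guide walls are at cols 217–335.

Run:
```python
from h import *
c=robot.calibration('wrist')
im=cv2.imread('pics/w1.png')
cv2.imwrite('pics/w1c.png',cv2.resize(im[80:310,200:350],None,fx=2.6,fy=2.6,interpolation=cv2.INTER_CUBIC))
t=pix2z(c,[[264,197],[289,197],[289,238],[264,238],[276.5,217.5]],.0805); print('tab',t[:,:2].round(4))
e=pix2z(c,[[230,196],[323,196]],.079); print('cover far edge',e[:,:2].round(4))
r=pix2z(c,[[243,97],[309,97]],.093); print('ridge near top',r[:,:2].round(4))
w=pix2z(c,[[168,19],[382,18]],.07); print('screws near',w[:,:2].round(4))
k=pix2z(c,[[216,90],[333,88]],.082); print('wall near ends',k[:,:2].round(4))
d=pix2z(c,[[153,2],[397,2]],.07); print('deck near',d[:,:2].round(4))
```

```text
tab [[ 0.6046 -0.142 ]
 [ 0.6027 -0.1147]
 [ 0.6505 -0.1109]
 [ 0.6524 -0.1394]
 [ 0.6271 -0.1268]]
cover far edge [[ 0.6063 -0.1795]
 [ 0.5994 -0.0774]]
ridge near top [[ 0.504  -0.1675]
 [ 0.4997 -0.1038]]
screws near [[ 0.4335 -0.247 ]
 [ 0.4185 -0.0367]]
wall near ends [[ 0.4982 -0.1959]
 [ 0.4885 -0.0798]]
deck near [[ 0.4191 -0.2615]
 [ 0.4032 -0.024 ]]
```

View pics/w1c.png

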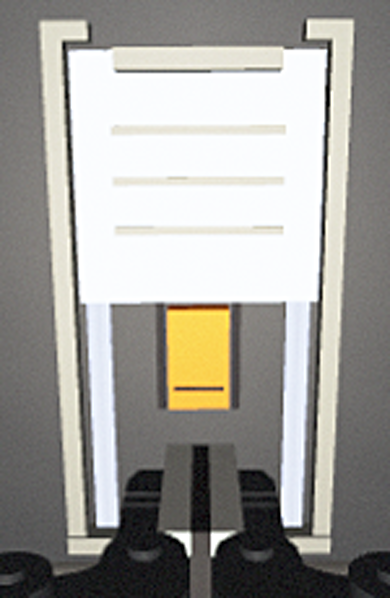

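Features agree: shell origin ≈ (0.582, −0.130), yaw 0.068, pad ≈ (0.634, −0.1265). Moving over the pad and down to just above it.

```bash
python3 -m creep '[[[0,0,0,-0.0345,0.0005,0,0],[0,0,0,0,0,0.04,0],[0,0,0,0,0,0.04,0],[0,0,0,0,0,0.04,0],[0,0,0,0,0,0.04,0],[0,0,0,0,0,0,0],[0,0,0,0,0,0,0]]]'
```

```text
clock: 3.52
eef_pos: [0.6353, -0.1264, 0.0994]
eef_rot: [-3.141, 0.003, -3.074]
contact_force: [0.2, -0.4, 0.4]
grip_width: 0.0003
grasp_force: 0.0
```

```bash
python3 -m creep '[[[0,0,0,0,0,0.006,0],[0,0,0,0,0,0.006,0],[0,0,0,0,0,0.003,0],[0,0,0,0,0,0.003,0],[0,0,0,0,0,0.003,0],[0,0,0,0,0,0,0],[0,0,0,0,0,0,0]]]'
```

```text
clock: 4.4
eef_pos: [0.6345, -0.1269, 0.0762]
eef_rot: [3.141, -0.0, -3.074]
contact_force: [-0.3, 0.7, 0.6]
grip_width: 0.0
grasp_force: 0.7
```

```bash
python3 -m creep '[[[0,0,0,0,0,0.002,0],[0,0,0,0,0,0.002,0]]]'; python3 -m creep '[[[0,0,0,0,0,0.001,0],[0,0,0,0,0,0,0],[0,0,0,0,0,0,0]]]'
```

```text
clock: 4.65
eef_pos: [0.6345, -0.1268, 0.0724]
eef_rot: [3.142, 0.0, -3.074]
contact_force: [-2.5, -0.0, 4.3]
grip_width: 0.0006
grasp_force: 2.1
clock: 5.03
eef_pos: [0.6345, -0.1268, 0.0711]
eef_rot: [3.141, -0.0, -3.074]
contact_force: [-1.6, 0.4, 2.0]
grip_width: 0.0002
grasp_force: 1.0
```

```bash
python3 -m creep '[[[0,0,0,0,0,0.001,0],[0,0,0,0,0,0,0]]]';  python3 -m creep '[[[0,0,0,0,0,0.001,0],[0,0,0,0,0,0,0]]]'
```

```text
clock: 5.28
eef_pos: [0.6345, -0.1268, 0.071]
eef_rot: [-3.141, 0.0, -3.074]
contact_force: [-3.9, 0.5, 7.0]
grip_width: 0.0
grasp_force: 3.6
clock: 5.52
eef_pos: [0.6346, -0.1269, 0.071]
eef_rot: [-3.141, 0.001, -3.074]
contact_force: [-5.1, 1.5, 12.2]
grip_width: -0.0002
grasp_force: 6.3
```

Tab bottomed at z = 71 mm with the force rising. Now lifting, going behind the cover and taking a look.

```bash
python3 -m creep '[[[0,0,0,0,0,-0.02,0],[0,0,0,0,0,-0.05,0],[0,0,0,0.0325,0,0,0],[0,0,0,0.0325,0,0,0],[0,0,0,0.0325,0,0,0],[0,0,0,0.0325,0,0,0],[0,0,0,0.0325,0,0,0],[0,0,0,0,0,0,0],[0,0,0,0,0,0,0]]]'
python3 - <<'E'
from h import *
snap('side','s2.png'); im,c=snap('top','t2.png')
a=cv2.imread('pics/s2.png')[170:280,240:410]; b=cv2.imread('pics/t2.png')[120:265,260:365]
cv2.imwrite('pics/two.png',np.hstack([cv2.resize(a,(440,285),interpolation=2),cv2.resize(b,(206,285),interpolation=2)]))
E
```

```text
clock: 6.65
eef_pos: [0.4733, -0.138, 0.1395]
eef_rot: [-3.141, 0.001, -3.075]
contact_force: [-0.5, -0.3, 0.2]
grip_width: -0.0001
grasp_force: 0.0
```

View pics/two.png

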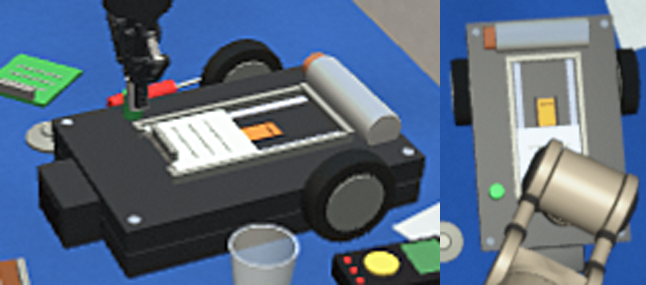

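Left (side view): the tab at (265,130) is flush with the deck and the cover is still seated. Right (top view): the capacitor at (497,190) is still standing. Descending behind the ridge and approaching.

```bash
python3 -m creep '[[[0,0,0,0,0,0.03,0],[0,0,0,0,0,0.02,0],[0,0,0,0,0,0.011,0],[0,0,0,0,0,0,0],[0,0,0,-0.006,0,0,0],[0,0,0,-0.004,0,0,0],[0,0,0,-0.004,0,0,0],[0,0,0,-0.004,0,0,0],[0,0,0,-0.004,0,0,0],[0,0,0,-0.004,0,0,0],[0,0,0,-0.004,0,0,0]]]'
```

```text
clock: 8.12
eef_pos: [0.5024, -0.1357, 0.0783]
eef_rot: [3.141, -0.0, -3.074]
contact_force: [-1.3, -0.1, 1.3]
grip_width: 0.0004
grasp_force: 0.7
```

In contact and the cover is sliding (−1.3 N). Continuing.

```bash
python3 -m creep '[[[0,0,0,-0.005,0,0,0],[0,0,0,-0.005,0,0,0],[0,0,0,-0.005,0,0,0],[0,0,0,-0.005,0,0,0],[0,0,0,-0.005,0,0,0],[0,0,0,-0.005,0,0,0]]]'; python3 -m creep '[[[0,0,0,-0.005,0,0,0],[0,0,0,-0.005,0,0,0],[0,0,0,-0.005,0,0,0],[0,0,0,-0.005,0,0,0],[0,0,0,-0.005,0,0,0],[0,0,0,-0.005,0,0,0],[0,0,0,-0.005,0,0,0],[0,0,0,-0.004,0,0,0],[0,0,0,-0.004,0,0,0],[0,0,0,-0.003,0,0,0],[0,0,0,-0.002,0,0,0],[0,0,0,-0.001,0,0,0],[0,0,0,0,0,0,0]]]'
```

```text
clock: 8.88
eef_pos: [0.5326, -0.1337, 0.0782]
eef_rot: [3.141, 0.0, -3.074]
contact_force: [-1.1, 0.8, 0.3]
grip_width: 0.0001
grasp_force: 0.5
clock: 10.5
eef_pos: [0.5812, -0.1304, 0.0783]
eef_rot: [3.142, 0.0, -3.074]
contact_force: [-0.6, 0.4, 0.6]
grip_width: -0.0001
grasp_force: 0.0
```

```bash
python3 -m creep '[[[0,0,0,-0.003,0,0,0],[0,0,0,-0.003,0,0,0],[0,0,0,-0.002,0,0,0],[0,0,0,-0.001,0,0,0],[0,0,0,-0.001,0,0,0],[0,0,0,0,0,0,0],[0,0,0,0.005,0,0,0],[0,0,0,0.015,0,0,0],[0,0,0,0,0,-0.03,0],[0,0,0,0,0,-0.06,0],[0,0,0,0.03,0,-0.06,0],[0,0,0,0.05,0,-0.02,0],[0,0,0,0.03,0,0,0],[0,0,0,0,0,0,0],[0,0,0,0,0,0,0]]]'
python3 - <<'E'
from h import *
_,c=snap('wrist','w3.png')
print(c['xyz'])
E
```

```text
clock: 12.38
eef_pos: [0.4639, -0.1385, 0.2443]
eef_rot: [-3.141, 0.001, -3.075]
contact_force: [1.2, -0.3, -0.8]
grip_width: -0.0002
grasp_force: 0.0
[ 0.39386186 -0.14245089  0.38702451]
```

View pics/w3.png

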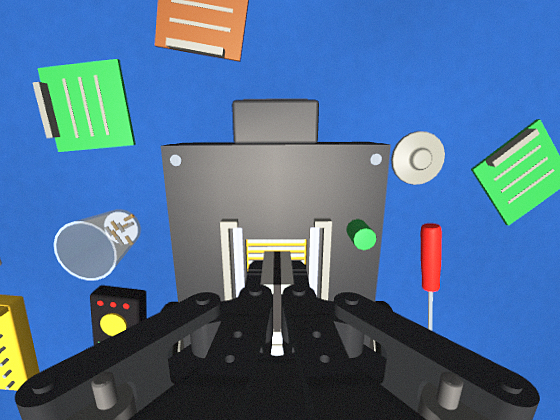

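The well is open from its near edge at row 240, but the fingers hide the cover. Checking with the side and top cameras.

Run:
```python
from h import *
_,cs=snap('side','s3.png'); _,ct=snap('top','t3.png')
a=cv2.imread('pics/s3.png'); b=cv2.imread('pics/t3.png')
y=.068;o=np.array([.582,-.130]);Rm=np.array([[np.cos(y),-np.sin(y)],[np.sin(y),np.cos(y)]])
for n,p in {'well far':(.005,0,.07),'ridge near top@100':(.020,0,.093),'plate far@100':(.12,0,.079)}.items():
    w=np.r_[o+Rm@p[:2],p[2]]; q=proj(cs,w)[0]; r=proj(ct,w)[0]
    print(n,'side crop',((q-[240,170])*2.6).round(),'top crop',((r-[260,120])*2.6+[442,0]).round())
cv2.imwrite('pics/two3.png',np.hstack([cv2.resize(a[170:290,240:410],(442,312),interpolation=2),cv2.resize(b[120:240,260:365],(273,312),interpolation=2)]))
```

```text
well far side crop [228. 137.] top crop [583. 180.]
ridge near top@100 side crop [241. 118.] top crop [584. 166.]
plate far@100 side crop [316. 111.] top crop [577.  86.]
```

View pics/two3.png

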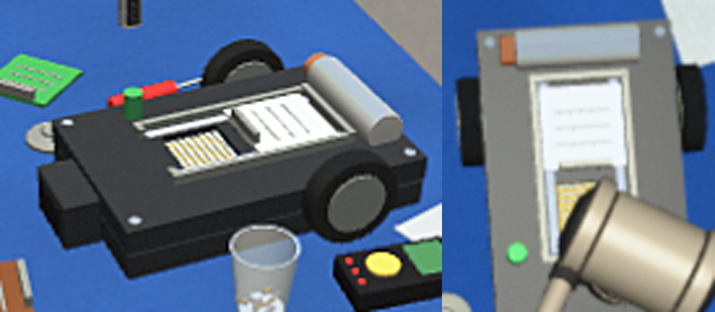

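The well is fully open, with a strip of bare deck between it and the ridge. The cover lies flat, its far edge at top crop row ~85 (predicted 86 for 100 mm of travel). The capacitor is standing and the robot is clear.

```bash
python3 -c "
from workcell import robot
print(robot.job_done())"
```

```text
the job is handed in; nothing more can be done
None
```

The job is handed in at about 12.5 s: the tab is pressed fully down, the cover lies flat about 100 mm along its rails with the filter well completely uncovered, and nothing else looked disturbed in the last pictures.

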